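Count a batch of standoffs on the counting scale

TASK

Count the batch of brass standoffs: on the scale's terminal press the round key fully down to wake it, then the square key to zero the empty pan, one key at a time. Then tip all six standoffs from the black scoop into the steel weighing pan, stand the empty scoop back upright on the bench, and finally press the long bar key fully down to register the count. Let each key come up again, and leave the other things on the bench where they are.

Things in the scene. Friction and masses are not known exactly. Their poses are not given: they have to be found in the camera images.
- terminal: Key terminal of the counting scale, grey flat box fixed to the bench, 120 (x) x 215 (y) x 40 mm high, with a dark display strip on the far half of its top (5 mm higher) and the row of three keys on the near half, on a line 20 mm to its -x side. Origin: centre of underside; the keys' side is its -x, z up.
- key_round_top (a point): Key of the scale's terminal, plain white plastic: the ROUND one, a disc of 42 mm diameter (wake key). The three keys sit side by side in a row along the terminal's y, 68 mm apart, in an order that varies. This point is the centre of the key's top face, 54 mm above the bench when the key is up; it sinks with the key.
- key_square_top (a point): Key of the scale's terminal, plain white plastic: the SQUARE one, 30 x 30 mm (zero key). The three keys sit side by side in a row along the terminal's y, 68 mm apart, in an order that varies. This point is the centre of the key's top face, 54 mm above the bench when the key is up; it sinks with the key.
- key_bar_top (a point): Key of the scale's terminal, plain white plastic: the LONG BAR, 58 mm along the row and 22 mm across (count key). The three keys sit side by side in a row along the terminal's y, 68 mm apart, in an order that varies. This point is the centre of the key's top face, 54 mm above the bench when the key is up; it sinks with the key.
- key_round (a joint): Travel of the round key in m: 0 up, 0.006 fully down (pressed straight down). Spring: starts moving at 1.5 N, fully down at 5 N, comes up again by itself. It counts as pressed beyond 0.004.
- key_square (a joint): Travel of the square key in m: 0 up, 0.006 fully down (pressed straight down). Spring: starts moving at 1.5 N, fully down at 5 N, comes up again by itself. It counts as pressed beyond 0.004.
- key_bar (a joint): Travel of the bar key in m: 0 up, 0.006 fully down (pressed straight down). Spring: starts moving at 1.5 N, fully down at 5 N, comes up again by itself. It counts as pressed beyond 0.004.
- pan_in (a point): Centre of the inner floor of the round steel weighing pan, 49 mm above the bench. The pan is fixed on the grey scale platform (180 x 180 x 40 mm, fixed to the bench). Pan: inner radius about 69 mm at the floor and 85 mm at the rim, rim 41 mm above this point (90 mm above the bench), wall 3 mm.
- scoop: Black plastic pouring scoop, loose, about 120 g: tray open on top, walls 45 mm high, 4 thick, at the sides and back (+x); its -x end is a ramp rising at 30 degrees from the 5 mm thick floor to the pouring lip. A bar handle sticks out to +y. Origin: on the underside plane, under the handle-side wall: the tray spans y -86 to -4, x -86 to +40 mm, the handle y -4 to +86 mm.
- scoop_grip (a point): Middle of the scoop's handle bar, 36 mm above the scoop's underside, at (-15, +41) mm in the scoop's frame. The bar is 90 mm long along the scoop's y, 18 mm wide (x), 16 mm tall; its underside is 28 mm above the bench. Axes as the scoop's.
- scoop_lip (a point): Middle of the scoop's pouring lip, 32 mm above its underside, at (-86, -45) mm in the scoop's frame: 71 mm to the -x and 86 mm to the -y of the grip point. Pour by rolling the scoop about the handle's line so that the lip goes down: at 80 to 90 degrees all the standoffs slide out over the ramp and fall up to 40 mm ahead of the lip.
- standoff0: Brass standoff, a plain cylinder 18 mm diameter x 22 mm, 15 g, one of six that start standing in the scoop. Origin: centre of its lower end face.
- standoff1: Brass standoff, a plain cylinder 18 mm diameter x 22 mm, 15 g, one of six that start standing in the scoop. Origin: centre of its lower end face.
- standoff2: Brass standoff, a plain cylinder 18 mm diameter x 22 mm, 15 g, one of six that start standing in the scoop. Origin: centre of its lower end face.
- standoff3: Brass standoff, a plain cylinder 18 mm diameter x 22 mm, 15 g, one of six that start standing in the scoop. Origin: centre of its lower end face.
- standoff4: Brass standoff, a plain cylinder 18 mm diameter x 22 mm, 15 g, one of six that start standing in the scoop. Origin: centre of its lower end face.
- standoff5: Brass standoff, a plain cylinder 18 mm diameter x 22 mm, 15 g, one of six that start standing in the scoop. Origin: centre of its lower end face.
- meter: Bystander: orange hand-held multimeter lying flat, 170 x 85 x 42 (sizes in mm). Origin on its underside. Leave it where it lies.
- driver_a: Bystander: screwdriver with red handle, 180 long, lying flat (sizes in mm). Origin on its underside. Leave it where it lies.
- driver_b: Bystander: screwdriver with blue handle, 150 long, lying flat (sizes in mm). Origin on its underside. Leave it where it lies.
- pliers: Bystander: pliers with blue handles, 150 long, lying flat (sizes in mm). Origin on its underside. Leave it where it lies.
- cutters: Bystander: wire cutters with red handles, 150 long, lying flat (sizes in mm). Origin on its underside. Leave it where it lies.
- spool: Bystander: aluminium wire spool standing on end, 60 diameter, 50 high (sizes in mm). Origin on its underside. Leave it where it lies.
Not all that is in view belongs to the job. What is shaped like the scoop but turquoise is not meant.

How it is judged (in metres and radians):
On the way, in this order (a step that is already met when the one before it is completed fails the run):
1. the round key is pressed (value of joint key_round above 0.004 m), for 0.05 s.
2. then the square key is pressed (value of joint key_square above 0.004 m), for 0.05 s.
3. then all six standoffs lie in the pan and the scoop stands upright on the bench (horizontal distance between each of standoff0, standoff1, standoff2, standoff3, standoff4, standoff5 and pan_in below 0.084 m and z of standoff0 in the frame of pan_in between -0.01 and 0.045 m and z of standoff1 in the frame of pan_in between -0.01 and 0.045 m and z of standoff2 in the frame of pan_in between -0.01 and 0.045 m and z of standoff3 in the frame of pan_in between -0.01 and 0.045 m and z of standoff4 in the frame of pan_in between -0.01 and 0.045 m and z of standoff5 in the frame of pan_in between -0.01 and 0.045 m and height (world z) of scoop between -0.005 and 0.008 m and angle between scoop's own z axis and vertical below 0.1 rad), for 0.2 s.
4. then the long bar key is pressed (value of joint key_bar above 0.004 m), for 0.05 s.
At the end, for the whole second after the job is handed in: All six standoffs lie at rest inside the weighing pan (within 84 mm of its axis, below 45 mm above its floor), the scoop stands upright (within 0.1 rad) at rest on the bench surface (underside within 8 mm of it), and all three keys are up again (under 2 mm) (all of step 3 and linear speed of scoop below 0.02 m/s and linear speed of each of standoff0, standoff1, standoff2, standoff3, standoff4, standoff5 below 0.05 m/s and value of joint each of key_round, key_square, key_bar below 0.002 m); the robot touches nothing.
It fails at once if two keys are down at once (value of joint each of key_round, key_square above 0.003 m or value of joint each of key_round, key_bar above 0.003 m or value of joint each of key_square, key_bar above 0.003 m).
It fails at once if the long bar key is pressed while a standoff is not in the pan (value of joint key_bar above 0.004 m and not (horizontal distance between each of standoff0, standoff1, standoff2, standoff3, standoff4, standoff5 and pan_in below 0.084 m and z of standoff0 in the frame of pan_in between -0.01 and 0.045 m and z of standoff1 in the frame of pan_in between -0.01 and 0.045 m and z of standoff2 in the frame of pan_in between -0.01 and 0.045 m and z of standoff3 in the frame of pan_in between -0.01 and 0.045 m and z of standoff4 in the frame of pan_in between -0.01 and 0.045 m and z of standoff5 in the frame of pan_in between -0.01 and 0.045 m)).
It fails at once if the round or the square key is pressed while a standoff is in the pan (value of joint any of key_round, key_square above 0.004 m and ((horizontal distance between standoff0 and pan_in below 0.084 m and z of standoff0 in the frame of pan_in between -0.01 and 0.045 m) or (horizontal distance between standoff1 and pan_in below 0.084 m and z of standoff1 in the frame of pan_in between -0.01 and 0.045 m) or (horizontal distance between standoff2 and pan_in below 0.084 m and z of standoff2 in the frame of pan_in between -0.01 and 0.045 m) or (horizontal distance between standoff3 and pan_in below 0.084 m and z of standoff3 in the frame of pan_in between -0.01 and 0.045 m) or (horizontal distance between standoff4 and pan_in below 0.084 m and z of standoff4 in the frame of pan_in between -0.01 and 0.045 m) or (horizontal distance between standoff5 and pan_in below 0.084 m and z of standoff5 in the frame of pan_in between -0.01 and 0.045 m))).
It fails at once if a bystander is moved by more than 30 mm (distance of any of meter, driver_a, driver_b, pliers, cutters, spool from where it was at the start of the episode above 0.03 m).
It also fails if it takes over 72 s, if anything falls off the work surface, if the arm or the gripper's body presses on something with over 40 N, if the wrist force passes 120 N, or if a joint passes its speed limit or range.

ROBOT

A 6-joint arm with a two-finger parallel gripper is mounted at the origin on the work surface. World frame = base frame: x ahead of the robot, y to its left, z up, the work surface at z = 0. Lengths are in m, angles in degrees, forces in N, time in s.
With the tool pointing down it reaches from about 0.375 to 0.9 m from the base axis. Payload 3.1 kg.
Tool frame: the origin (TCP) lies at the very end of the fingers, on their centre line; the grasp point (between the pads) lies bot.grip_point_offset behind it (bot.grip_point_offset is the distance from the TCP to the grasp point, in m); z points along the fingers, y is the line along which they close (so a half turn about z gives the same grasp; the last joint's range is limited). The gripper opens to 87 mm and grips with 3 to 60 N. Pads are 19 mm wide; open, the fingers measure 117 mm over their backs; the gripper's body (75 mm by 190 mm) begins 51 mm behind the grasp point.
Start: joints at [-76.805, 30.224, 82.088, -0, 67.689, -10.227], TCP at [0.248, -0.573, 0.198] pointing down, gripper open.
Joint ranges: [-176.69, 176.69], [-43.24, 126.21], [12.49, 139.97], [-82, 262], [0, 151.66], [-163.58, 163.58]. Speed limits (degrees/s): [159.86, 159.86, 180, 180, 180, 180].

INTERFACE

Orientations are given as a 3x3 rotation matrix whose columns are the frame's x, y, z axes.
In Python, from rig import bot, viewer, ticket gives the robot as it stands.
- The arm moves only by the tool servo_tool, never from a script. Its argument "targets" is a list of rows, each an object with "offset": the shift along the tool's x, y, z in m, a list of three; "dr": the turn, a rotation vector about the tool's x, y, z in degrees, a list of three. In form: [{"offset": [x, y, z], "dr": [ax, ay, az]}, ...]. A call has 1 to 20 rows; each row is the pose to reach, as a shift and turn from the pose commanded when the call began, along the tool's axes at that moment; what a row does not reach only later rows make up. A row lasts 1/12 s, in which the tool goes at most 41.7 mm and 7.16 degrees, less where a joint would pass 70% of its speed; a pose out of reach is approached as far as the arm can. A call with a gripper value outside its range is refused whole. "gripper" is the gripper command: -1 is fully open, 1 is shut, values between are in proportion, set as the call begins (left out, the last holds). The fingers move at their own pace and stop on an object; the grip force is fixed at half the most. Time passes only in rows, so rows that repeat a pose let the fingers close. It gives the time, the measured TCP pose, the force, the opening and the grip force at its end, in the units of the state.
- bot.read_state(): the state, without advancing time (a new reading comes with each control period).
- viewer.capture(name): name is "scene" or "top"; returns a dict with "color" (480x640x3 uint8, red, green, blue), "camera_matrix" (3x3 intrinsics, pixels), "R" (3x3) and "t" (3): a world point X has camera coordinates R X + t. Camera axes: x right, y down, z forward; pixel columns grow to the right and rows downward; lengths in m; the calibration is good to about 2 mm. A picture is of the moment at which its call begins. There is no depth.
- ticket.hand_in(): hands the job in; it is judged then, once.
The state is a dict: "time_s": time; "joint_positions": joint angles; "qvel": joint speeds; "tau": joint torques, N m; "position": TCP position; "tcp_rot": TCP orientation; "force": force on the tool from outside, world axes, zero at the start; "moment": the same for the moment, N m; "opening": opening from 0.0 (shut) to 1.0 (fully open); "grasp_force": force on a finger pad.
Only numpy, scipy, OpenCV 4.12 (cv2) and the standard library are available. Lean on these libraries where they do the work, as an engineer would, in place of code of your own. Each camera call takes 0.05 s, during which the arm holds its last target. There are 200 camera calls.

## Working session

There is one attempt and no reset: what is moved stays moved. The work goes in short steps, Python scripts to look and compute and a tool call to move; the robot and the scene stay as the last step left them, time stands still between calls to the robot, and variables do not carry over. Pictures are saved under pics/ and viewed, at most 10 in all, crops included, and the job is handed in when it is done.

Besides the shell and the picture viewer there is one more tool, called after "Emit:" in YAML: its name, and indented under it one key for each argument. servo_tool: Moves the arm, as the interface text tells. Its arguments: {"type":"object","properties":{"targets":{"type":"array"},"gripper":{"type":"number"}},"required":["targets"]}

```bash
mkdir -p pics
python3 - <<'E'
from rig import bot, viewer
import cv2,numpy as np
for n in("scene","top"):
    c=viewer.capture(n); cv2.imwrite(f"pics/{n}0.png",c["color"][:,:,::-1]); np.savez(f"{n}.npz",**c)
    print(n,c["camera_matrix"].tolist(),np.round(c["R"],3).tolist(),c["t"])
print(bot.read_state(),bot.grip_point_offset)
E
```

```text
scene [[567.2239400665026, 0.0, 322.7449927699922], [0.0, 567.2239400665026, 236.57391039095407], [0.0, 0.0, 1.0]] [[-0.168, 0.986, 0.005], [0.522, 0.093, -0.848], [-0.836, -0.14, -0.53]] [ 0.07766877 -0.21200367  2.09639728]
top [[542.2624382056149, 0.0, 317.33023223903103], [0.0, 542.2624382056149, 238.1888076921957], [0.0, 0.0, 1.0]] [[-0.05, -0.999, 0.004], [-0.977, 0.048, -0.209], [0.208, -0.015, -0.978]] [0.0085588  0.5217752  1.21570736]
{'time_s': 0.1, 'joint_positions': array([-7.68040892e+01,  3.02744813e+01,  8.21492356e+01, -1.71944950e-03,
        6.76891647e+01, -1.02294478e+01]), 'qvel': array([ 0.03777875, -0.05326225, -0.24867836, -0.09825273,  0.0426846 ,
       -0.01745543]), 'tau': array([-1.53093156e-04, -4.40985274e+01, -1.77150500e+01,  6.34284527e-02,
        5.33715764e-02, -4.97886754e-05]), 'position': array([ 0.24830379, -0.57278668,  0.19735945]), 'tcp_rot': array([[ 9.17574299e-01,  3.97564056e-01, -4.76779953e-04],
       [ 3.97564212e-01, -9.17572364e-01,  1.91179509e-03],
       [ 3.22580903e-04, -1.94376468e-03, -9.99998059e-01]]), 'force': array([-0.17547812, -0.37053353,  0.52410004]), 'moment': array([ 0.02134964, -0.01575815, -0.03263604]), 'grasp_force': 0.0, 'opening': 0.9995668953762333} 0.0187
```

View pics/scene0.png

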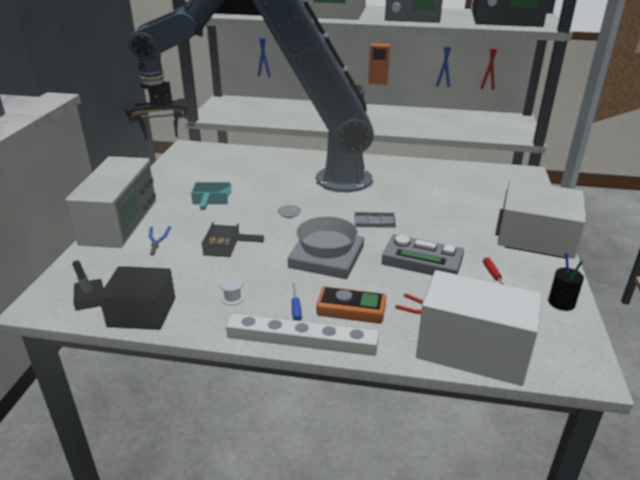

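View pics/top0.png

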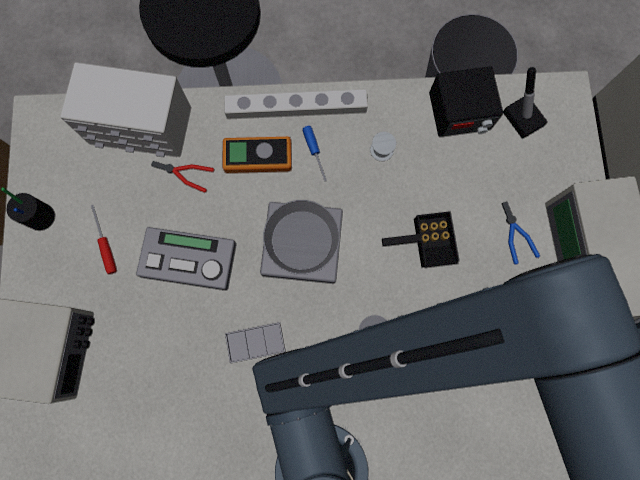

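Scene: black scoop with standoffs at scene (222,240) / top (437,240), handle toward the pan; the turquoise decoy is at scene (211,193). Pan is at top (302,238). Keys in the top view: square (154,261), bar (183,265), round (212,270). I choose the black scoop and check it with close crops.

Run:
```python
import cv2,numpy as np
t=cv2.imread("pics/top0.png");s=cv2.imread("pics/scene0.png")
def crop(im,x,y,w,h,f): return cv2.resize(im[y:y+h,x:x+w],None,fx=f,fy=f,interpolation=cv2.INTER_CUBIC)
# each 400x300 
a=crop(t,375,205,100,75,4);b=crop(s,190,205,100,75,4)
c=crop(t,135,220,100,75,4);d=crop(s,375,215,100,75,4)
m=np.vstack([np.hstack([a,b]),np.hstack([c,d])])
cv2.imwrite("pics/crop1.png",m)
```

```text
(no output)
```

View pics/crop1.png

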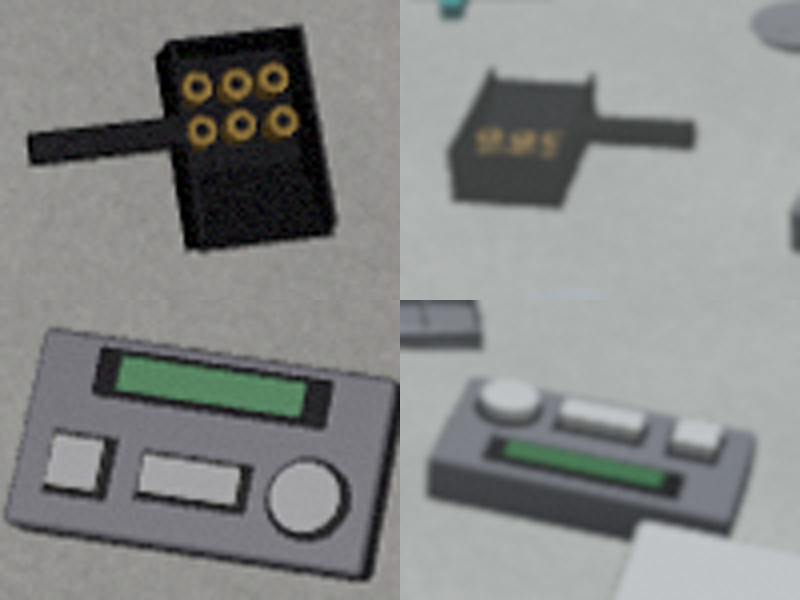

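The crop confirms the black scoop holding six brass standoffs: ramp/lip towards the robot, handle to +y, handle middle at top (399.3,240.3) / scene (251.3,237.8). Keys: round top (211.3,269.5)/scene (402.5,239.5), bar (182,264.5)/(425.3,243), square (153,260.3)/(448.5,248.3).

```bash
cat > h.py <<'E'
import cv2,numpy as np
C={n:dict(np.load(f"{n}.npz")) for n in("top","scene")}
P={n:C[n]["camera_matrix"]@np.c_[C[n]["R"],C[n]["t"]] for n in C}
def tri(a,b):
    X=cv2.triangulatePoints(P["top"],P["scene"],np.array(a,float).reshape(2,1),np.array(b,float).reshape(2,1)); return (X[:3]/X[3]).ravel()
def onz(uv,z,n="top"):
    M=P[n]; A=np.c_[M[:,0],M[:,1],-np.array([*uv,1.])]; return np.linalg.solve(A,-(M[:,2]*z+M[:,3]))[:2]
def proj(X,n="top"):
    p=P[n]@np.r_[X,1]; return p[:2]/p[2]
E
python3 - <<'E'
from h import *
np.set_printoptions(precision=4,suppress=True)
for k,a,b,z in [("round",(211.3,269.5),(402.5,239.5),.054),("bar",(182,264.5),(425.3,243),.054),("sq",(153,260.3),(448.5,248.3),.054),("handle",(399.3,240.3),(251.3,237.8),.044),("pan",(302,236),(327,234),.09)]:
    X=tri(a,b);print(k,X,onz(a,z),onz(b,z,"scene"))
# handle direction
c=lambda x,y:(375+x/4,205+y/4)
e=onz(c(30,149.5),.044);w=onz(c(164,133.5),.044);d=e-w
print("handle end",e,"wall",w,"len",np.linalg.norm(d),"yaw",np.degrees(np.arctan2(-d[0],d[1])))
# pan rim: dark outline of inner rim; hough on enlarged
t=cv2.imread("pics/top0.png",0)
print(cv2.HoughCircles(cv2.GaussianBlur(t[190:295,250:350],(3,3),0),cv2.HOUGH_GRADIENT,1,200,param1=80,param2=15,minRadius=30,maxRadius=48))
E
```

```text
round [0.4606 0.2339 0.0488] [0.4599 0.2314] [0.4684 0.2352]
bar [0.475  0.3    0.0533] [0.475  0.2991] [0.4758 0.3006]
sq [0.4886 0.3666 0.0517] [0.4882 0.3663] [0.4924 0.3658]
handle [ 0.5101 -0.2092  0.0369] [ 0.5093 -0.2109] [ 0.5213 -0.2029]
pan [0.5223 0.0201 0.0821] [0.5209 0.0177] [0.5346 0.0241]
handle end [ 0.5062 -0.1708] wall [ 0.512  -0.2508] len 0.08014704538435098 yaw 4.095486216162153
[[[50.5 46.5 36.3]]]
```

```bash
cat >> h.py <<'E'
from rig import bot, viewer
from scipy.spatial.transform import Rotation as Ro
import json
np.set_printoptions(precision=4,suppress=True)
def off(*targets):
    s=bot.read_state(); R=s["tcp_rot"]; log(s)
    print("t",s["time_s"],"q",s["joint_positions"],"p",s["position"],"f",s["force"],"open",s["opening"],s["grasp_force"])
    for w in targets: print(w,"->",R.T@(np.array(w)-s["position"]))
def log(s):
    open("log.txt","a").write(json.dumps([list(s["joint_positions"]),list(s["position"]),s["tcp_rot"].tolist()])+"\n")
E
python3 -c "
from h import *
off((.50,-.15,.2),(.46,.2325,.11))"
```

```text
t 0.1 q [-76.8041  30.2745  82.1492  -0.0017  67.6892 -10.2294] p [ 0.2483 -0.5728  0.1974] f [-0.1755 -0.3705  0.5241] open 0.9995668953762333 0.0
(0.5, -0.15, 0.2) -> [ 0.399  -0.2879 -0.002 ]
(0.46, 0.2325, 0.11) -> [ 0.5144 -0.6546  0.0888]
```

Emit:
servo_tool:
  targets:
    - {"offset":[0.399,-0.288,-0.002],"dr":[0,0,0]}
    - {"offset":[0.399,-0.288,-0.002],"dr":[0,0,0]}
    - {"offset":[0.399,-0.288,-0.002],"dr":[0,0,0]}
    - {"offset":[0.399,-0.288,-0.002],"dr":[0,0,0]}
    - {"offset":[0.399,-0.288,-0.002],"dr":[0,0,0]}
    - {"offset":[0.399,-0.288,-0.002],"dr":[0,0,0]}
    - {"offset":[0.399,-0.288,-0.002],"dr":[0,0,0]}
    - {"offset":[0.399,-0.288,-0.002],"dr":[0,0,0]}
    - {"offset":[0.399,-0.288,-0.002],"dr":[0,0,0]}
    - {"offset":[0.399,-0.288,-0.002],"dr":[0,0,0]}
    - {"offset":[0.399,-0.288,-0.002],"dr":[0,0,0]}
    - {"offset":[0.399,-0.288,-0.002],"dr":[0,0,0]}
    - {"offset":[0.399,-0.288,-0.002],"dr":[0,0,0]}
  gripper: 1

```text
time_s: 1.18
position: [0.5021, -0.1451, 0.2001]
tcp_rot: [[0.915, 0.403, 0.001], [0.403, -0.915, 0.003], [0.002, -0.002, -1.0]]
force: [0.3, -1.1, -0.4]
opening: 0.095
grasp_force: 0.0
```

```bash
python3 -c "
from h import *
off((.46,.2325,.11))"
```

```text
t 1.1833 q [-28.4779  22.2217  96.5826   0.1745  61.2233  37.6565] p [ 0.5021 -0.1451  0.2001] f [ 0.3014 -1.0536 -0.3676] open 0.0951630262832512 0.0
(0.46, 0.2325, 0.11) -> [ 0.1136 -0.3623  0.091 ]
```

Emit:
servo_tool:
  targets:
    - {"offset":[0.114,-0.362,0.091],"dr":[0,0,0]}
    - {"offset":[0.114,-0.362,0.091],"dr":[0,0,0]}
    - {"offset":[0.114,-0.362,0.091],"dr":[0,0,0]}
    - {"offset":[0.114,-0.362,0.091],"dr":[0,0,0]}
    - {"offset":[0.114,-0.362,0.091],"dr":[0,0,0]}
    - {"offset":[0.114,-0.362,0.091],"dr":[0,0,0]}
    - {"offset":[0.114,-0.362,0.091],"dr":[0,0,0]}
    - {"offset":[0.114,-0.362,0.091],"dr":[0,0,0]}
    - {"offset":[0.114,-0.362,0.091],"dr":[0,0,0]}
    - {"offset":[0.114,-0.362,0.091],"dr":[0,0,0]}
    - {"offset":[0.114,-0.362,0.091],"dr":[0,0,0]}
    - {"offset":[0.114,-0.362,0.091],"dr":[0,0,0]}
    - {"offset":[0.114,-0.362,0.091],"dr":[0,0,0]}
    - {"offset":[0.114,-0.362,0.091],"dr":[0,0,0]}

```text
time_s: 2.35
position: [0.4614, 0.2255, 0.1095]
tcp_rot: [[0.918, 0.396, 0.0], [0.396, -0.918, -0.0], [0.0, 0.0, -1.0]]
force: [-0.4, 0.1, 0.8]
opening: 0.006
grasp_force: 0.0
```

```bash
python3 -c "
from h import *
off((.46,.2325,.047),(.46,.2325,.075),(.4884,.3663,.075),(.4884,.3663,.047))
c=viewer.capture('scene')['color'][:,:,::-1]
cv2.imwrite('pics/k1.png',cv2.resize(c[140:290,340:500],None,fx=4,fy=4,interpolation=2))"
```

```text
t 2.35 q [ 13.5754  29.3049 102.9012  -0.0256  47.7747  80.2805] p [0.4614 0.2255 0.1095] f [-0.3521  0.1339  0.8131] open 0.0063185814553088195 0.0
(0.46, 0.2325, 0.047) -> [ 0.0015 -0.007   0.0625]
(0.46, 0.2325, 0.075) -> [ 0.0015 -0.007   0.0345]
(0.4884, 0.3663, 0.075) -> [ 0.0805 -0.1186  0.0345]
(0.4884, 0.3663, 0.047) -> [ 0.0805 -0.1186  0.0625]
```

View pics/k1.png

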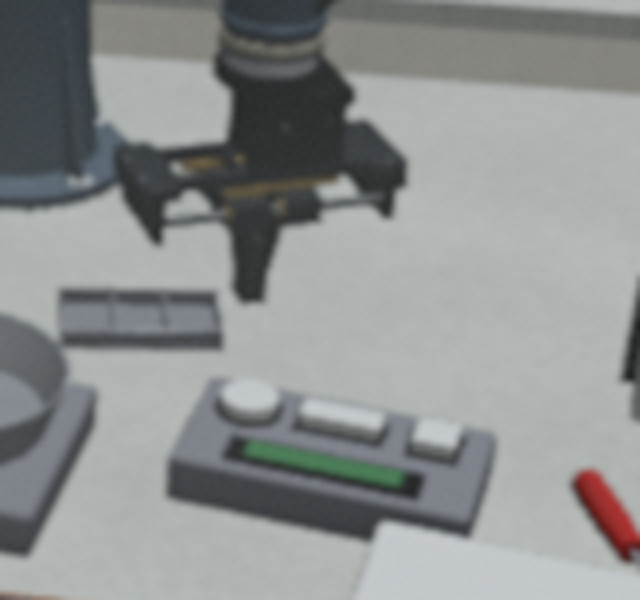

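Fingertips (crop (248,300), scene ≈(402,215)) are straight above the round key (crop (250,400)). Press it.

Emit:
servo_tool:
  targets:
    - {"offset":[0.002,-0.005,0.03],"dr":[0,0,0]}
    - {"offset":[0.002,-0.005,0.045],"dr":[0,0,0]}
    - {"offset":[0.002,-0.005,0.055],"dr":[0,0,0]}
    - {"offset":[0.002,-0.005,0.059],"dr":[0,0,0]}
    - {"offset":[0.002,-0.005,0.0625],"dr":[0,0,0]}
    - {"offset":[0.002,-0.005,0.0625],"dr":[0,0,0]}
    - {"offset":[0.002,-0.005,0.0625],"dr":[0,0,0]}

```text
time_s: 2.98
position: [0.4613, 0.2321, 0.0473]
tcp_rot: [[0.918, 0.397, 0.001], [0.397, -0.918, 0.0], [0.001, 0.0, -1.0]]
force: [0.2, 0.5, 0.1]
opening: 0.006
grasp_force: 0.0
```

```bash
python3 -c "
from h import *
off((.4884,.3663,.075),(.4884,.3663,.047))"
```

```text
t 2.9833 q [ 14.3026  35.6701 104.8346  -0.0012  39.4294  80.9081] p [0.4613 0.2321 0.0473] f [0.2033 0.5085 0.1014] open 0.005643371066625272 0.0
(0.4884, 0.3663, 0.075) -> [ 0.0782 -0.1123 -0.0276]
(0.4884, 0.3663, 0.047) -> [ 0.0782 -0.1124  0.0004]
```

```bash
python3 -c "
from h import *
a=viewer.capture('scene')['color'][:,:,::-1];b=viewer.capture('top')['color'][:,:,::-1]
cv2.imwrite('pics/k2.png',np.hstack([cv2.resize(x,(400,400),interpolation=2) for x in (a[180:280,360:460],b[205:305,140:240])]))
p=bot.read_state();print(p['force'],p['position'],proj(p['position']),proj(p['position'],'scene'))"
```

```text
[-0.2568 -0.3262  1.1128] [0.4613 0.2324 0.0475] [211.416  269.3371] [401.4704 240.0105]
```

View pics/k2.png

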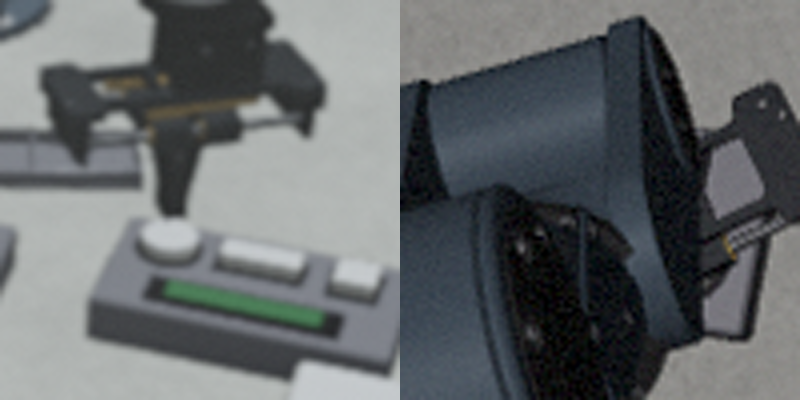

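```bash
python3 -c "
from h import *
p=np.array([.2483,-.5728,.1974]);y=np.array([.3976,-.9176,0])
for s in(-.0435,.0,.0435): print(proj(p+s*y,'scene'))
s=cv2.imread('pics/scene0.png')
cv2.imwrite('pics/g0.png',cv2.resize(s[80:160,110:210],None,fx=6,fy=6,interpolation=2))"
```

```text
[175.7432 143.0829]
[162.1861 144.2472]
[148.4992 145.4226]
```

View pics/g0.png

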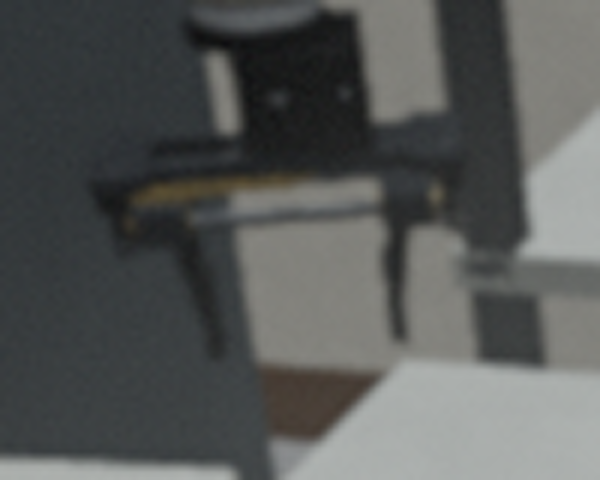

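Both gripper views show the visible tip about 28 mm higher than the reported TCP (tips at (146,139),(177,137) vs predicted (148,145),(176,143)), and there's no contact force, so the real tip sits short of the reported TCP. I feel downward for contact gently.

Emit:
servo_tool:
  targets:
    - {"offset":[0,0,0.008],"dr":[0,0,0]}
    - {"offset":[0,0,0.014],"dr":[0,0,0]}
    - {"offset":[0,0,0.018],"dr":[0,0,0]}
    - {"offset":[0,0,0.018],"dr":[0,0,0]}

```text
time_s: 3.42
position: [0.4605, 0.2323, 0.028]
tcp_rot: [[0.918, 0.398, -0.001], [0.398, -0.918, -0.0], [-0.001, -0.0, -1.0]]
force: [0.3, 0.2, 2.7]
opening: 0.003
grasp_force: 1.3
```

Emit:
servo_tool:
  targets:
    - {"offset":[0,0,0.003],"dr":[0,0,0]}
    - {"offset":[0,0,0.005],"dr":[0,0,0]}
    - {"offset":[0,0,0.005],"dr":[0,0,0]}

```text
time_s: 3.67
position: [0.4605, 0.2323, 0.0241]
tcp_rot: [[0.918, 0.398, -0.0], [0.398, -0.918, -0.0], [-0.0, -0.0, -1.0]]
force: [-0.7, 0.0, 4.6]
opening: -0.003
grasp_force: 2.4
```

```bash
python3 -c "
from h import *
off()
import time
for i in range(3):
  c=viewer.capture('scene');print(bot.read_state()['force'],bot.read_state()['position'][2])
cv2.imwrite('pics/k3.png',cv2.resize(c['color'][190:270,370:470,::-1],None,fx=6,fy=6,interpolation=2))"
```

```text
t 3.6667 q [ 14.3408  38.1181 105.4507  -0.0009  36.4388  80.9116] p [0.4605 0.2323 0.0241] f [-0.6824  0.0218  4.6292] open -0.002590025867340283 2.388911580783315
[-1.5372  0.0618  5.7784] 0.02412249477552076
[-0.7116 -0.0453  4.7725] 0.024120774585651386
[-0.073  -0.0602  6.3403] 0.0241188179678535
```

View pics/k3.png

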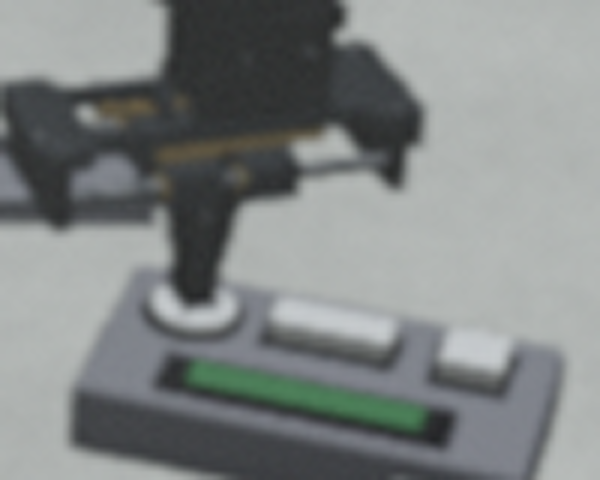

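The round key (crop (195,305)) is down in its well with ~5.5 N and the tip at its centre. So the true fingertip is 24 mm above the reported TCP; I use that from now on. Next, release and press the square key.

Emit:
servo_tool:
  targets:
    - {"offset":[0,0,-0.03],"dr":[0,0,0]}
    - {"offset":[0,0,-0.035],"dr":[0,0,0]}
    - {"offset":[0.079,-0.112,-0.035],"dr":[0,0,0]}
    - {"offset":[0.079,-0.112,-0.035],"dr":[0,0,0]}
    - {"offset":[0.079,-0.112,-0.035],"dr":[0,0,0]}
    - {"offset":[0.079,-0.112,-0.035],"dr":[0,0,0]}
    - {"offset":[0.079,-0.112,-0.035],"dr":[0,0,0]}
    - {"offset":[0.079,-0.112,-0.035],"dr":[0,0,0]}
    - {"offset":[0.079,-0.112,-0.02],"dr":[0,0,0]}
    - {"offset":[0.079,-0.112,-0.01],"dr":[0,0,0]}
    - {"offset":[0.079,-0.112,-0.004],"dr":[0,0,0]}
    - {"offset":[0.079,-0.112,0],"dr":[0,0,0]}
    - {"offset":[0.079,-0.112,0.0005],"dr":[0,0,0]}
    - {"offset":[0.079,-0.112,0.0005],"dr":[0,0,0]}
    - {"offset":[0.079,-0.112,0.0005],"dr":[0,0,0]}

```text
time_s: 5.07
position: [0.4872, 0.3643, 0.0241]
tcp_rot: [[0.918, 0.397, -0.003], [0.397, -0.918, -0.003], [-0.004, 0.001, -1.0]]
force: [-2.4, -3.1, 7.9]
opening: 0.007
grasp_force: 4.3
```

```bash
python3 -c "
from h import *
off()
c=viewer.capture('scene');print(bot.read_state()['force'])
cv2.imwrite('pics/k4.png',cv2.resize(c['color'][190:270,390:490,::-1],None,fx=6,fy=6,interpolation=2))"
```

```text
t 5.0667 q [26.3039 42.4636 91.5217 -0.0814 46.2558 92.9664] p [0.4872 0.3643 0.0241] f [-2.4176 -3.0789  7.9045] open 0.007113439531306275 4.258700177888386
[-2.3156 -3.945   8.6046]
```

View pics/k4.png

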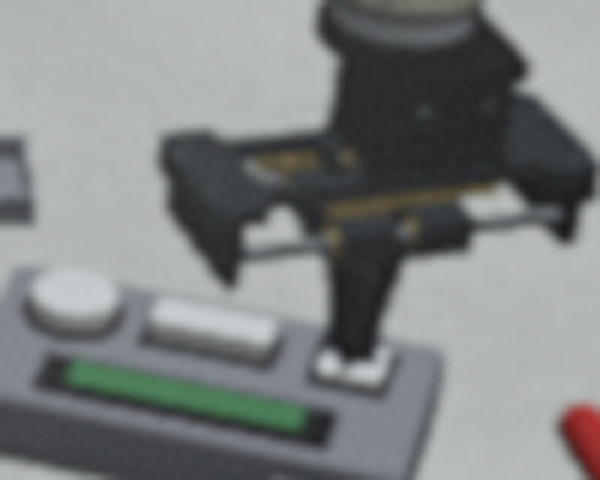

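The square key (crop (355,365)) is bottomed with ~8 N; the other two are up. Next: retreat, open, and head for the scoop (tool x along the scoop's +y, tool y along its +x).

```bash
python3 -c "
from h import *
off((.487,.364,.12),(.5093,-.213,.12))
s=bot.read_state();Rg=Ro.from_euler('z',94.1,degrees=True).as_matrix()@np.diag([1,-1,-1])
print(Ro.from_matrix(s['tcp_rot'].T@Rg).as_rotvec(degrees=True))
from scipy.optimize import least_squares
D=[json.loads(l) for l in open('log.txt')]
q=np.radians([d[0] for d in D]);p=np.array([d[1] for d in D]);R=np.array([d[2] for d in D])
def f(v):
  L1,L2,h,lat,a=v;q23=q[:,1]+q[:,2]
  r=a+L1*np.sin(q[:,1])+L2*np.sin(q23);z=h+L1*np.cos(q[:,1])+L2*np.cos(q23)
  c,s=np.cos(q[:,0]),np.sin(q[:,0])
  return np.r_[r*c-lat*s-p[:,0],r*s+lat*c-p[:,1],z-p[:,2]]
o=least_squares(f,[.5,.5,0,.1,0]);print(o.x,np.abs(o.fun).max(),np.linalg.svd(o.jac)[1])
"
```

```text
t 5.1167 q [26.3055 42.4635 91.5233 -0.0819 46.2549 92.9656] p [0.4872 0.3643 0.0241] f [-2.3156 -3.945   8.6046] open 0.006043169011845066 4.250022802152671
(0.487, 0.364, 0.12) -> [-0.0007  0.0003 -0.0959]
(0.5093, -0.213, 0.12) -> [-0.2093  0.5387 -0.0944]
[ -0.085    0.2514 -70.7032]
[ 0.476   0.3869 -0.0518  0.111  -0.0075] 0.023562161061505882 [3.8333 3.6248 2.6458 0.3396 0.2261]
```

Emit:
servo_tool:
  targets:
    - {"offset":[0,0,-0.03],"dr":[0,0,0]}
    - {"offset":[0,0,-0.06],"dr":[0,0,0]}
    - {"offset":[0,0,-0.096],"dr":[0,0,0]}
    - {"offset":[-0.21,0.539,-0.096],"dr":[0,0,-70.7]}
    - {"offset":[-0.21,0.539,-0.096],"dr":[0,0,-70.7]}
    - {"offset":[-0.21,0.539,-0.096],"dr":[0,0,-70.7]}
    - {"offset":[-0.21,0.539,-0.096],"dr":[0,0,-70.7]}
    - {"offset":[-0.21,0.539,-0.096],"dr":[0,0,-70.7]}
    - {"offset":[-0.21,0.539,-0.096],"dr":[0,0,-70.7]}
    - {"offset":[-0.21,0.539,-0.096],"dr":[0,0,-70.7]}
    - {"offset":[-0.21,0.539,-0.096],"dr":[0,0,-70.7]}
    - {"offset":[-0.21,0.539,-0.096],"dr":[0,0,-70.7]}
    - {"offset":[-0.21,0.539,-0.096],"dr":[0,0,-70.7]}
    - {"offset":[-0.21,0.539,-0.096],"dr":[0,0,-70.7]}
    - {"offset":[-0.21,0.539,-0.096],"dr":[0,0,-70.7]}
    - {"offset":[-0.21,0.539,-0.096],"dr":[0,0,-70.7]}
    - {"offset":[-0.21,0.539,-0.096],"dr":[0,0,-70.7]}
    - {"offset":[-0.21,0.539,-0.096],"dr":[0,0,-70.7]}
    - {"offset":[-0.21,0.539,-0.096],"dr":[0,0,-70.7]}
    - {"offset":[-0.21,0.539,-0.096],"dr":[0,0,-70.7]}
  gripper: -1

```text
time_s: 6.78
position: [0.5095, -0.2141, 0.119]
tcp_rot: [[-0.067, 0.998, 0.0], [0.998, 0.067, 0.0], [0.0, 0.0, -1.0]]
force: [-0.2, 0.5, -0.4]
opening: 0.998
grasp_force: 0.0
```

```bash
python3 -c "
from h import *
off((.5093,-.213,.12))
from scipy.optimize import least_squares
D=[json.loads(l) for l in open('log.txt')]
q=np.radians([d[0] for d in D]);p=np.array([d[1] for d in D])
print(np.c_[np.degrees(q),p])
r=np.hypot(p[:,0],p[:,1]);phi=np.arctan2(p[:,1],p[:,0])-q[:,0]
print(r*np.cos(phi),r*np.sin(phi))
"
```

```text
t 6.7833 q [-34.3837  30.8697  96.903    0.0092  52.2266 -38.2281] p [ 0.5095 -0.2141  0.119 ] f [-0.1918  0.4916 -0.391 ] open 0.9980651327159863 0.0
(0.5093, -0.213, 0.12) -> [ 0.0011 -0.0002 -0.001 ]
[[-76.8041  30.2745  82.1492  -0.0017  67.6892 -10.2294   0.2483  -0.5728
    0.1974]
 [-28.4779  22.2217  96.5826   0.1745  61.2233  37.6565   0.5021  -0.1451
    0.2001]
 [ 13.5754  29.3049 102.9012  -0.0256  47.7747  80.2805   0.4614   0.2255
    0.1095]
 [ 14.3026  35.6701 104.8346  -0.0012  39.4294  80.9081   0.4613   0.2321
    0.0473]
 [ 14.3408  38.1181 105.4507  -0.0009  36.4388  80.9116   0.4605   0.2323
    0.0241]
 [ 26.3039  42.4636  91.5217  -0.0814  46.2558  92.9664   0.4872   0.3643
    0.0241]
 [ 26.3055  42.4635  91.5233  -0.0819  46.2549  92.9656   0.4872   0.3643
    0.0241]
 [-34.3837  30.8697  96.903    0.0092  52.2266 -38.2281   0.5095  -0.2141
    0.119 ]]
[0.6143 0.5105 0.5014 0.5043 0.5037 0.5982 0.5982 0.5414] [0.111  0.1119 0.1109 0.111  0.111  0.1107 0.1107 0.111 ]
```

```bash
cat > fit.py <<'E'
from h import *
from scipy.optimize import least_squares
D=[json.loads(l) for l in open('log.txt')]
q=np.radians([d[0] for d in D]);p=np.array([d[1] for d in D]);R=np.array([d[2] for d in D])
r=np.hypot(p[:,0],p[:,1])*np.cos(np.arctan2(p[:,1],p[:,0])-q[:,0])
def f(v,i=slice(None)):
  L1,L2,h,a=v;A=q[i,1];B=A+q[i,2]
  return np.r_[a+L1*np.sin(A)+L2*np.sin(B)-r[i],h+L1*np.cos(A)+L2*np.cos(B)-p[i,2]]
for n,i in(("no0",slice(1,None)),("no0,1",slice(2,None))):
  o=least_squares(f,[.5,.5,0,0],args=(i,));print(n,o.x,"\n",f(o.x))
E
python3 fit.py
```

```text
no0 [ 0.496   0.3828 -0.069  -0.0194] 
 [-0.0298 -0.0068  0.0056  0.009   0.0104 -0.0072 -0.0072 -0.0037  0.016
  0.0057 -0.0032 -0.0087 -0.0109  0.007   0.007   0.0032]
no0,1 [ 0.5415  0.3874 -0.1013 -0.0506] 
 [-0.0339 -0.0169 -0.0001  0.0072  0.0099 -0.0045 -0.0045 -0.008   0.0213
  0.0133  0.0012 -0.0076 -0.011   0.0051  0.0051  0.0072]
```

Run:
```python
exec(open('fit.py').read().split('def f')[0])
def f(v):
  L1,L2,h,a,e=v;A=q[:,1];B=A+q[:,2]
  return np.r_[a+L1*np.sin(A)+L2*np.sin(B)+e*np.cos(B)-r,h+L1*np.cos(A)+L2*np.cos(B)-e*np.sin(B)-p[:,2]]
o=least_squares(f,[.5,.5,0,0,0]);print(o.x,np.abs(o.fun).max(),np.linalg.svd(o.jac)[1])
```

```text
[ 0.5829  0.3911 -0.0536  0.0012  0.1115] 0.0005413121153738931 [4.8828 3.9854 0.3428 0.3413 0.2013]
```

```bash
cat > kin.py <<'E'
from h import *
from scipy.optimize import least_squares
L1,L2,h,a,e=.5829,.3911,-.0536,.0012,.1115; lat=.111
def fk(qd,Lt,s4=1):
    q1,q2,q3,q4,q5,q6=np.radians(qd); B=q2+q3
    w=np.array([a+L1*np.sin(q2)+L2*np.sin(B)+e*np.cos(B),lat,h+Lt+L1*np.cos(q2)+L2*np.cos(B)-e*np.sin(B)])
    Z=Ro.from_euler('z',q1)
    R=Z*Ro.from_euler('y',B)*Ro.from_euler('z',s4*q4)*Ro.from_euler('y',q5)*Ro.from_euler('z',q6+np.pi/2)
    return Z.apply(w)+Lt*R.as_matrix()[:,2],R.as_matrix()
E
python3 - <<'E'
from kin import *
D=[json.loads(l) for l in open('log.txt')]
for i in(0,1,-1):
    for s in(1,-1):
        p,R=fk(D[i][0],.32,s);print(i,s,p-D[i][1],R[:,2],R[:,0]); 
    print(np.array(D[i][2])[:,2],np.array(D[i][2])[:,0])
print("platform c",onz((301.9,242.8),.04),"rim",onz((300.5,236.5),.09))
# pour IK
pan=np.array([.520,.020]);lo=np.array([-176,-43,13,-82,0,-163]);hi=np.array([176,126,139,262,151,163])
for Lt in(.25,.32,.4):
  for psi in range(-90,91,15):
    c,s=np.cos(np.radians(psi)),np.sin(np.radians(psi));u=np.array([c,s,0]);v=np.array([-s,c,0])
    def pose(th,lift=0):
        Rs=Ro.from_euler('z',psi,degrees=True)*Ro.from_euler('y',-th,degrees=True)  # scoop
        Rs=Rs.as_matrix(); lip=np.r_[pan,.125+lift]+.018*u
        g=lip-Rs@np.array([-.071,-.086,-.004])
        Rt=Rs@np.array([[0,1,0],[1,0,0],[0,0,-1.]])
        return g+.0427*Rt[:,2],Rt
    q0=np.array([5,30,100,0,50,0.]);best=None
    P,Rt=pose(82)
    for st in([5,35,100,90,40,-40],[5,35,100,-40,40,0],[5,35,100,180,40,-100],[5,35,100,0,20,0]):
        def f(q):
            p,R=fk(q,Lt);return np.r_[(p-P)*5,Ro.from_matrix(R.T@Rt).as_rotvec()]
        o=least_squares(f,st,bounds=(lo,hi),x_scale=50)
        if best is None or o.cost<best.cost: best=o
    print(Lt,psi,"%.1e"%best.cost,np.round(best.x))
E
```

```text
0 1 [-0.0002  0.0009  0.0002] [-0.0005  0.0019 -1.    ] [0.9176 0.3976 0.0003]
0 -1 [-0.0002  0.0009  0.0002] [-0.0004  0.0019 -1.    ] [0.9176 0.3975 0.0004]
[-0.0005  0.0019 -1.    ] [0.9176 0.3976 0.0003]
1 1 [-0.     -0.     -0.0002] [ 0.0009  0.0026 -1.    ] [0.9151 0.4032 0.0018]
1 -1 [-0.0008 -0.0015 -0.0002] [-0.0017 -0.0021 -1.    ] [ 0.9139  0.4059 -0.0024]
[ 0.0009  0.0026 -1.    ] [0.9151 0.4032 0.0018]
-1 1 [-0.0002  0.0002  0.    ] [ 0.0001  0.0001 -1.    ] [-0.0669  0.9978  0.0001]
-1 -1 [-0.0003  0.0001  0.    ] [-0.0001 -0.0001 -1.    ] [-0.0671  0.9977 -0.0001]
[ 0.0001  0.0001 -1.    ] [-0.0669  0.9978  0.0001]
platform c [0.5154 0.0194] rim [0.5199 0.0212]
0.25 -90 3.2e-24 [  8.  48.  88. -78.  90. 137.]
0.25 -75 4.8e-03 [ 11.  46.  91. -82.  82. 135.]
0.25 -60 3.1e-02 [ 13.  42.  93. -82.  73. 131.]
0.25 -45 7.6e-02 [ 14.  38.  96. -82.  63. 124.]
0.25 -30 8.4e-02 [   3.   47.  124.  203.   77. -163.]
0.25 -15 5.5e-02 [  -0.   43.  127.  187.   73. -163.]
0.25 0 3.5e-02 [  -7.   37.  129.  165.   64. -163.]
0.25 15 2.2e-02 [ -13.   36.  131.  144.   65. -163.]
0.
[... 926 characters left out ...]
 109.   48.   96. -163.]
0.4 -90 3.9e-21 [ 21.  63.  76. -69.  97. 142.]
0.4 -75 6.1e-29 [ 25.  60.  88. -78.  88. 148.]
0.4 -60 6.0e-03 [ 28.  57.  94. -82.  82. 150.]
0.4 -45 3.3e-02 [  24.   66.  122.  239.   90. -163.]
0.4 -30 7.7e-03 [  23.   67.  129.  229.   95. -163.]
0.4 -15 2.9e-04 [  18.   72.  137.  214.  107. -163.]
0.4 0 1.5e-02 [  14.   83.  139.  206.  125. -163.]
0.4 15 1.3e-01 [ -33.   36.  139.  116.   58. -163.]
0.4 30 9.7e-02 [ -45.   43.  134.   88.   66. -163.]
0.4 45 6.0e-02 [ -49.   49.  126.   71.   73. -163.]
0.4 60 2.9e-02 [ -50.   53.  119.   59.   80. -163.]
0.4 75 9.6e-03 [ -49.   55.  110.   50.   88. -163.]
0.4 90 1.6e-03 [ -47.   58.  101.   42.   97. -163.]
```

```bash
cat > plan.py <<'E'
from kin import *
pan=np.array([.519,.021]);lo=np.array([-174,-42,14,-79,2,-160]);hi=np.array([174,125,138,259,150,160])
T=np.array([[0,1,0],[1,0,0],[0,0,-1.]])
def toolpose(psi,th,lip,g,slip=.0427):
    Rs=(Ro.from_euler('z',psi,degrees=True)*Ro.from_euler('y',-th,degrees=True)).as_matrix()
    G=np.array(lip)-Rs@np.array([-.071,-.086,-.004]); Rt=Rs@T@(np.diag([-1,-1,1]) if g else np.eye(3))
    return G+slip*Rt[:,2],Rt
def ik(P,Rt,q0,Lt):
    def f(q):
        p,R=fk(q,Lt);return np.r_[(p-P)*5,Ro.from_matrix(R.T@Rt).as_rotvec()]
    return least_squares(f,np.clip(q0,lo+.1,hi-.1),bounds=(lo,hi),x_scale=50)
E
cat > search.py <<'E'
from plan import *
s=np.array([-34.4,30.9,96.9,0,52.2,-38.2])
for Lt in(.25,.35):
  for g in(0,1):
    for psi in range(-165,181,15):
      u=np.array([np.cos(np.radians(psi)),np.sin(np.radians(psi)),0]);q=s+[0,0,0,0,0,180*g if g else 0];tot=0;jump=0
      q=np.array([0,30,100,0,50,0.]); 
      P,Rt=toolpose(psi,0,np.r_[pan,.2]+.018*u,g)
      # upright with q4=0: q6 analytic yaw
      yaw=np.degrees(np.arctan2(Rt[1,0],Rt[0,0])); 
      q[5]=(90+q[0]-yaw+180)%360-180
      for th in np.linspace(0,86,14):
        lip=np.r_[pan,.2-.07*min(1,th/80)]+.018*u
        o=ik(*toolpose(psi,th,lip,g),q,Lt);tot=max(tot,o.cost);jump=max(jump,np.abs(o.x-q)[1:].max()*(th>0));q=o.x
      if tot<1e-3: print(Lt,g,psi,"%.0e"%tot,"step %.0f"%jump,np.round(q))
E
python3 search.py
```

```text
0.25 0 -165 6e-22 step 7 [-10.  54.  74. -35. 133. 153.]
0.25 0 -150 1e-25 step 6 [ -6.  54.  73. -47. 127. 144.]
0.25 0 -135 8e-27 step 7 [ -1.  53.  74. -57. 120. 139.]
0.25 0 -120 2e-23 step 7 [  2.  52.  77. -65. 112. 136.]
0.25 0 -105 5e-22 step 8 [  6.  51.  82. -72. 102. 135.]
0.25 0 -90 5e-04 step 8 [  9.  49.  87. -79.  93. 136.]
0.25 0 90 2e-04 step 9 [ -35.   43.  113.   56.   99. -160.]
0.25 0 105 1e-23 step 8 [ -33.   45.  106.   44.  108. -160.]
0.25 0 120 2e-04 step 7 [ -30.   46.   98.   34.  116. -160.]
0.25 1 -165 5e-22 step 7 [-10.  54.  74. -35. 133. -27.]
0.25 1 -150 1e-25 step 6 [ -6.  54.  73. -47. 127. -36.]
0.25 1 -135 8e-27 step 7 [ -1.  53.  74. -57. 120. -41.]
0.25 1 -120 2e-23 step 7 [  2.  52.  77. -65. 112. -44.]
0.25 1 -105 5e-22 step 8 [  6.  51.  82. -72. 102. -45.]
0.25 1 -90 5e-04 step 8 [  9.  49.  87. -79.  93. -44.]
0.25 1 30 9e-19 step 24 [-20.  46. 136. 130.  87.  -2.]
0.25 1 45 8e-20 step 16 [-29.  45. 134. 106.  86.   1.]
0.25 1 60 2e-24 step 12 [-33.  44. 128.  86.  87.   8.]
0.25 1 75 1e-24 step 9 [-35.  43. 121.  69.  91.  14.]
0.25 1 90 
[... 923 characters left out ...]
  64.  64. -60. 117. -43.]
0.35 1 -105 4e-21 step 8 [ 13.  62.  72. -67. 107. -42.]
0.35 1 -90 2e-19 step 8 [ 18.  59.  80. -74.  98. -38.]
0.35 1 45 7e-04 step 19 [-48.  66. 138.  87.  85. -24.]
0.35 1 60 1e-19 step 14 [-50.  59. 129.  71.  83.  -8.]
0.35 1 75 5e-22 step 11 [-48.  56. 118.  57.  89.   5.]
0.35 1 90 2e-25 step 10 [-44.  55. 107.  46.  99.  13.]
0.35 1 105 3e-20 step 10 [-40.  56.  96.  38. 109.  17.]
0.35 1 120 1e-17 step 8 [-35.  58.  86.  29. 119.  17.]
0.35 1 135 1e-17 step 7 [-29.  61.  76.  20. 127.  14.]
0.35 1 150 3e-19 step 8 [-24.  63.  68.   9. 135.   7.]
0.35 1 165 7e-16 step 9 [-18.  65.  61.  -5. 140.  -4.]
0.35 1 180 2e-17 step 8 [-12.  66.  57. -20. 141. -17.]
```

The kinematic fit reproduces poses to under 1 mm. A straight-ahead roll would run into the wrist limits. Grasping with the tool turned half round and pouring with the scoop yawed to ~105° is comfortable in all joints. Turn the tool half round above the handle.

Emit:
servo_tool:
  targets:
    - {"offset":[0,0,0],"dr":[0,0,7]}
    - {"offset":[0,0,0],"dr":[0,0,14]}
    - {"offset":[0,0,0],"dr":[0,0,21]}
    - {"offset":[0,0,0],"dr":[0,0,28]}
    - {"offset":[0,0,0],"dr":[0,0,35]}
    - {"offset":[0,0,0],"dr":[0,0,42]}
    - {"offset":[0,0,0],"dr":[0,0,49]}
    - {"offset":[0,0,0],"dr":[0,0,56]}
    - {"offset":[0,0,0],"dr":[0,0,63]}
    - {"offset":[0,0,0],"dr":[0,0,70]}
    - {"offset":[0,0,0],"dr":[0,0,77]}
    - {"offset":[0,0,0],"dr":[0,0,84]}
    - {"offset":[0,0,0],"dr":[0,0,91]}
    - {"offset":[0,0,0],"dr":[0,0,98]}
    - {"offset":[0,0,0],"dr":[0,0,105]}
    - {"offset":[0,0,0],"dr":[0,0,112]}
    - {"offset":[0,0,0],"dr":[0,0,119]}
    - {"offset":[0,0,0],"dr":[0,0,126]}
    - {"offset":[0,0,0],"dr":[0,0,133]}
    - {"offset":[0,0,0],"dr":[0,0,140]}

```text
time_s: 8.45
position: [0.5092, -0.2094, 0.119]
tcp_rot: [[0.693, -0.721, -0.002], [-0.721, -0.693, 0.002], [-0.002, 0.0, -1.0]]
force: [-0.3, -0.2, -0.2]
opening: 1.001
grasp_force: 0.0
```

Emit:
servo_tool:
  targets:
    - {"offset":[0,0,0.02],"dr":[0,0,7]}
    - {"offset":[0,0,0.04],"dr":[0,0,14]}
    - {"offset":[0,0,0.05],"dr":[0,0,21]}
    - {"offset":[0,0,0.05],"dr":[0,0,28]}
    - {"offset":[0,0,0.05],"dr":[0,0,35]}
    - {"offset":[0,0,0.05],"dr":[0,0,40]}
    - {"offset":[0,0,0.05],"dr":[0,0,40]}
    - {"offset":[0,0,0.05],"dr":[0,0,40]}

```text
time_s: 9.12
position: [0.5095, -0.2101, 0.0692]
tcp_rot: [[0.075, -0.997, -0.001], [-0.997, -0.075, 0.001], [-0.001, 0.001, -1.0]]
force: [-0.5, -0.3, 0.2]
opening: 0.998
grasp_force: 0.0
```

```bash
python3 -c "
from h import *
off((.5093,-.213,-.007))
s=bot.read_state();Rg=Ro.from_euler('z',-85.9,degrees=True).as_matrix()@np.diag([1,-1,-1])
print(Ro.from_matrix(s['tcp_rot'].T@Rg).as_rotvec(degrees=True))
a=viewer.capture('scene')['color'][:,:,::-1];b=viewer.capture('top')['color'][:,:,::-1]
cv2.imwrite('pics/s1.png',np.hstack([cv2.resize(x,(400,400),interpolation=2) for x in (a[170:270,190:290],b[190:290,365:465])]))
p=s['position']-.024*s['tcp_rot'][:,2]; y=s['tcp_rot'][:,1]
for k in(-.0435,0,.0435):print('tip',(proj(p+k*y,'scene')-[190,170])*4,(proj(p+k*y)-[365,190])*4)
"
```

```text
t 9.1167 q [-34.0296  35.2903  99.011    0.0134  45.7851 141.633 ] p [ 0.5095 -0.2101  0.0692] f [-0.4554 -0.3029  0.1852] open 0.9983052881806345 0.0
(0.5093, -0.213, -0.007) -> [0.003  0.0004 0.0761]
[0.0619 0.061  0.2281]
tip [223.4388 235.4885] [136.9113 109.4553]
tip [235.8625 204.5937] [148.9061 183.0228]
tip [247.7454 175.0438] [161.0779 257.6761]
```

View pics/s1.png

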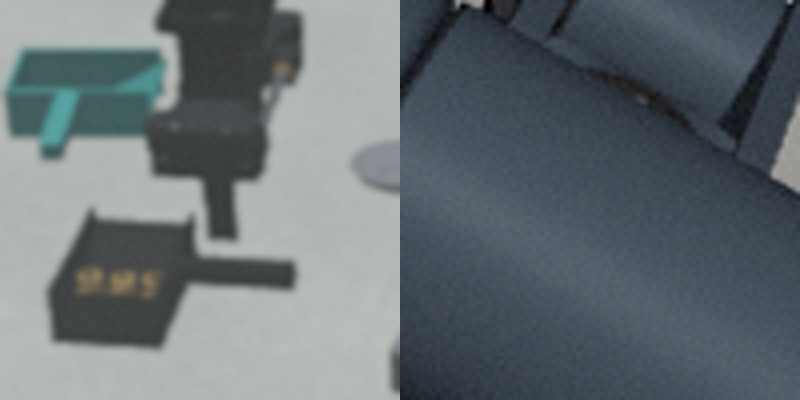

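The front fingertip at crop (222,238) matches the prediction (223,235) with the 24 mm correction. The handle runs (190,270)–(296,275) below it, straddled by the open fingers. Descend and close.

Emit:
servo_tool:
  targets:
    - {"offset":[0.003,0,0.03],"dr":[0,0,0]}
    - {"offset":[0.003,0,0.055],"dr":[0,0,0]}
    - {"offset":[0.003,0,0.068],"dr":[0,0,0]}
    - {"offset":[0.003,0,0.075],"dr":[0,0,0]}
    - {"offset":[0.003,0,0.075],"dr":[0,0,0]}
    - {"offset":[0.003,0,0.075],"dr":[0,0,0]}

```text
time_s: 9.72
position: [0.5105, -0.2146, -0.0056]
tcp_rot: [[0.073, -0.997, 0.0], [-0.997, -0.073, 0.0], [-0.0, -0.0, -1.0]]
force: [-0.5, 0.1, -0.6]
opening: 0.998
grasp_force: 0.0
```

Emit:
servo_tool:
  targets:
    - {"offset":[0,0,0],"dr":[0,0,0]}
    - {"offset":[0,0,0],"dr":[0,0,0]}
    - {"offset":[0,0,0],"dr":[0,0,0]}
    - {"offset":[0,0,0],"dr":[0,0,0]}
    - {"offset":[0,0,0],"dr":[0,0,0]}
    - {"offset":[0,0,0],"dr":[0,0,0]}
    - {"offset":[0,0,0],"dr":[0,0,0]}
    - {"offset":[0,0,0],"dr":[0,0,0]}
    - {"offset":[0,0,0],"dr":[0,0,0]}
    - {"offset":[0,0,0],"dr":[0,0,0]}
    - {"offset":[0,0,0],"dr":[0,0,0]}
    - {"offset":[0,0,0],"dr":[0,0,0]}
  gripper: 1

```text
time_s: 10.72
position: [0.5104, -0.2146, -0.0058]
tcp_rot: [[0.072, -0.997, 0.0], [-0.997, -0.072, 0.0], [-0.0, -0.0, -1.0]]
force: [-0.4, -0.4, 0.2]
opening: 0.205
grasp_force: 30.0
```

Gripped: opening 17.8 mm (bar 18), 30 N. Lift.

Emit:
servo_tool:
  targets:
    - {"offset":[0,0,-0.004],"dr":[0,0,0]}
    - {"offset":[0,0,-0.012],"dr":[0,0,0]}
    - {"offset":[0,0,-0.025],"dr":[0,0,0]}
    - {"offset":[0,0,-0.04],"dr":[0,0,0]}
    - {"offset":[0,0,-0.06],"dr":[0,0,0]}
    - {"offset":[0,0,-0.08],"dr":[0,0,0]}
    - {"offset":[0,0,-0.1],"dr":[0,0,0]}
    - {"offset":[0,0,-0.12],"dr":[0,0,0]}
    - {"offset":[0,0,-0.14],"dr":[0,0,0]}
    - {"offset":[0,0,-0.152],"dr":[0,0,0]}
    - {"offset":[0,0,-0.158],"dr":[0,0,0]}
    - {"offset":[0,0,-0.16],"dr":[0,0,0]}
    - {"offset":[0,0,-0.16],"dr":[0,0,0]}

```text
time_s: 11.8
position: [0.5101, -0.2144, 0.1545]
tcp_rot: [[0.072, -0.997, -0.0], [-0.997, -0.072, 0.0], [-0.0, 0.0, -1.0]]
force: [0.3, 0.4, -2.3]
opening: 0.204
grasp_force: 30.0
```

```bash
cat > way.py <<'E'
from plan import *
def rows(poses):
    s=bot.read_state();R=s["tcp_rot"];print("t",s["time_s"],"p",s["position"],"f",s["force"],"m",s["moment"],"open",s["opening"])
    for P,Rt in poses: print(np.round(R.T@(P-s["position"]),3),np.round(Ro.from_matrix(R.T@Rt).as_rotvec(degrees=True),1))
E
python3 - <<'E'
from way import *
psi=105;u=np.array([np.cos(np.radians(psi)),np.sin(np.radians(psi)),0])
P,R=toolpose(psi,0,np.r_[pan,.2]+.018*u,1);print(P)
rows([(P,R)])
q=bot.read_state()["joint_positions"];
for Lt in(.25,.35):print(ik(P,R,np.array([-10,30,110,0,50,40]),Lt).x)
c=viewer.capture("scene");d=viewer.capture("top");cv2.imwrite("pics/lift.png",c["color"][:,:,::-1])
h=cv2.cvtColor(c["color"],cv2.COLOR_RGB2HSV);m=cv2.inRange(h,(12,90,60),(28,255,255));print("brass px",[x.tolist() for x in cv2.connectedComponentsWithStats(m)[2] if x[4]>5])
E
```

```text
[0.4129 0.0847 0.1613]
t 11.8 p [ 0.5101 -0.2144  0.1545] f [ 0.2974  0.3981 -2.2776] m [ 0.2887 -0.0206  0.014 ] open 0.20413058615039945
[-0.305  0.075 -0.007] [  -0.     0.  -100.9]
[ -3.675   18.0932 112.5069   0.      49.3999  71.325 ]
[ -3.675   18.0932 112.5069  -0.      49.3999  71.325 ]
brass px [[0, 0, 640, 480, 302735], [467, 0, 4, 7, 19], [595, 0, 45, 121, 3146], [575, 33, 23, 6, 90], [548, 171, 14, 12, 119], [578, 174, 62, 16, 550], [318, 288, 67, 34, 482], [341, 314, 6, 3, 7], [346, 315, 9, 4, 15]]
```

Lifted cleanly (2.2 N ≈ scoop plus six standoffs). Carry over to the pan while yawing the scoop to 105°.

Emit:
servo_tool:
  targets:
    - {"offset":[-0.004,0.001,-0.001],"dr":[0,0,-1.5]}
    - {"offset":[-0.014,0.003,-0.002],"dr":[0,0,-5]}
    - {"offset":[-0.03,0.007,-0.003],"dr":[0,0,-10]}
    - {"offset":[-0.048,0.012,-0.005],"dr":[0,0,-16]}
    - {"offset":[-0.067,0.016,-0.007],"dr":[0,0,-22]}
    - {"offset":[-0.085,0.021,-0.007],"dr":[0,0,-28]}
    - {"offset":[-0.103,0.025,-0.007],"dr":[0,0,-34]}
    - {"offset":[-0.121,0.03,-0.007],"dr":[0,0,-40]}
    - {"offset":[-0.139,0.034,-0.007],"dr":[0,0,-46]}
    - {"offset":[-0.157,0.039,-0.007],"dr":[0,0,-52]}
    - {"offset":[-0.175,0.043,-0.007],"dr":[0,0,-58]}
    - {"offset":[-0.193,0.048,-0.007],"dr":[0,0,-64]}
    - {"offset":[-0.211,0.052,-0.007],"dr":[0,0,-70]}
    - {"offset":[-0.23,0.056,-0.007],"dr":[0,0,-76]}
    - {"offset":[-0.248,0.061,-0.007],"dr":[0,0,-82]}
    - {"offset":[-0.266,0.065,-0.007],"dr":[0,0,-88]}
    - {"offset":[-0.283,0.07,-0.007],"dr":[0,0,-93.5]}
    - {"offset":[-0.296,0.073,-0.007],"dr":[0,0,-98]}
    - {"offset":[-0.303,0.075,-0.007],"dr":[0,0,-100.4]}
    - {"offset":[-0.305,0.075,-0.007],"dr":[0,0,-101]}

```text
time_s: 13.57
position: [0.4118, 0.0854, 0.1606]
tcp_rot: [[0.964, 0.265, -0.003], [0.265, -0.964, 0.0], [-0.003, -0.001, -1.0]]
force: [0.6, 0.1, -2.2]
opening: 0.201
grasp_force: 30.0
```

Run:
```python
from way import *
psi=105;u=np.array([np.cos(np.radians(psi)),np.sin(np.radians(psi)),0])
rows([toolpose(psi,th,np.r_[pan,.2-.082*min(1,th/82)]+.018*u,1) for th in range(0,85,7)])
```

```text
t 13.5667 p [0.4118 0.0854 0.1606] f [ 0.6012  0.1242 -2.2   ] m [-0.1238  0.2041 -0.0077] open 0.20080630411075218
[ 0.001  0.001 -0.001] [-0.1  0.2  0.4]
[ 0.001 -0.003 -0.003] [6.9 0.2 0.4]
[ 0.001 -0.006 -0.005] [13.9  0.2  0.3]
[ 0.001 -0.008 -0.008] [20.9  0.2  0.3]
[ 0.001 -0.009 -0.011] [27.9  0.2  0.3]
[ 0.001 -0.008 -0.013] [34.9  0.3  0.3]
[ 0.001 -0.007 -0.016] [41.9  0.3  0.3]
[ 0.001 -0.004 -0.019] [48.9  0.3  0.3]
[ 0.001  0.    -0.021] [55.9  0.3  0.3]
[ 0.001  0.005 -0.022] [62.9  0.3  0.2]
[ 0.001  0.011 -0.023] [69.9  0.4  0.2]
[ 0.001  0.018 -0.023] [76.9  0.4  0.2]
[ 0.001  0.026 -0.024] [83.9  0.4  0.2]
```

Emit:
servo_tool:
  targets:
    - {"offset":[0.001,-0.001,-0.002],"dr":[3,0,0]}
    - {"offset":[0.001,-0.003,-0.003],"dr":[7,0,0]}
    - {"offset":[0.001,-0.005,-0.004],"dr":[11,0,0]}
    - {"offset":[0.001,-0.007,-0.006],"dr":[15,0,0]}
    - {"offset":[0.001,-0.008,-0.008],"dr":[20,0,0]}
    - {"offset":[0.001,-0.009,-0.01],"dr":[25,0,0]}
    - {"offset":[0.001,-0.009,-0.012],"dr":[30,0,0]}
    - {"offset":[0.001,-0.008,-0.013],"dr":[35,0,0]}
    - {"offset":[0.001,-0.007,-0.015],"dr":[39,0,0]}
    - {"offset":[0.001,-0.007,-0.016],"dr":[42,0,0]}
    - {"offset":[0.001,-0.007,-0.016],"dr":[42,0,0]}

```text
time_s: 14.48
position: [0.4142, 0.0884, 0.1753]
tcp_rot: [[0.966, 0.19, -0.173], [0.257, -0.719, 0.646], [-0.001, -0.668, -0.744]]
force: [-0.7, -1.6, -2.9]
opening: 0.205
grasp_force: 30.0
```

Run:
```python
from way import *
psi=105;u=np.array([np.cos(np.radians(psi)),np.sin(np.radians(psi)),0])
rows([toolpose(psi,th,np.r_[pan,.2-.082*min(1,th/82)]+.018*u,1) for th in range(42,88,5)])
print(bot.read_state()["joint_positions"])
s=bot.read_state();p,R=fk(s["joint_positions"],.32);print(p-s["position"],s["tcp_rot"][:,2])
```

```text
t 14.4833 p [0.4142 0.0884 0.1753] f [-0.7447 -1.5702 -2.9109] m [-0.7225 -0.0359  0.0028] open 0.205371627239105
[-0.002 -0.004  0.002] [ 0.1 -0.  -0.1]
[-0.002 -0.004 -0.001] [ 5.1 -0.  -0.1]
[-0.002 -0.003 -0.004] [10.1 -0.  -0.1]
[-0.002 -0.002 -0.007] [15.1 -0.  -0.1]
[-0.002  0.    -0.01 ] [20.1 -0.  -0.1]
[-0.002  0.003 -0.013] [25.1 -0.  -0.1]
[-0.002  0.006 -0.017] [30.1 -0.  -0.1]
[-0.002  0.01  -0.02 ] [35.1 -0.  -0.1]
[-0.002  0.014 -0.023] [40.1 -0.  -0.1]
[-0.002  0.016 -0.03 ] [45.1 -0.1 -0.1]
[-27.9606  29.6867 107.3601  30.213   76.4664  30.9812]
[ 0.0018 -0.0064 -0.0028] [-0.1729  0.6457 -0.7438]
```

Emit:
servo_tool:
  targets:
    - {"offset":[-0.002,-0.004,0.0],"dr":[4,0,0]}
    - {"offset":[-0.002,-0.003,-0.003],"dr":[8,0,0]}
    - {"offset":[-0.002,-0.002,-0.005],"dr":[12,0,0]}
    - {"offset":[-0.002,-0.001,-0.008],"dr":[16,0,0]}
    - {"offset":[-0.002,0.0,-0.01],"dr":[20,0,0]}
    - {"offset":[-0.002,0.002,-0.012],"dr":[24,0,0]}
    - {"offset":[-0.002,0.005,-0.015],"dr":[28,0,0]}
    - {"offset":[-0.002,0.008,-0.018],"dr":[32,0,0]}
    - {"offset":[-0.002,0.011,-0.021],"dr":[36,0,0]}
    - {"offset":[-0.002,0.014,-0.023],"dr":[40,0,0]}
    - {"offset":[-0.002,0.014,-0.023],"dr":[40,0,0]}
    - {"offset":[-0.002,0.014,-0.023],"dr":[40,0,0]}
    - {"offset":[-0.002,0.015,-0.027],"dr":[43,0,0]}
    - {"offset":[-0.002,0.016,-0.03],"dr":[46,0,0]}
    - {"offset":[-0.002,0.016,-0.03],"dr":[46,0,0]}
    - {"offset":[-0.002,0.016,-0.03],"dr":[46,0,0]}
    - {"offset":[-0.002,0.016,-0.03],"dr":[46,0,0]}
    - {"offset":[-0.002,0.016,-0.03],"dr":[46,0,0]}

```text
time_s: 15.98
position: [0.4191, 0.0602, 0.1895]
tcp_rot: [[0.965, 0.011, -0.261], [0.262, -0.036, 0.965], [0.001, -0.999, -0.037]]
force: [-0.2, 0.5, -1.0]
opening: 0.199
grasp_force: 30.0
```

Run:
```python
from way import *
s=bot.read_state();print(s["position"],s["force"],s["joint_positions"],s["tcp_rot"][:,2])
c=viewer.capture("scene");d=viewer.capture("top")
a=c["color"][150:290,240:400,::-1];b=d["color"][170:310,230:390,::-1]
cv2.imwrite("pics/pour.png",np.hstack([cv2.resize(x,(400,350),interpolation=2) for x in(a,b)]))
for n,i in(("scene",c),("top",d)):
    hh=cv2.cvtColor(i["color"],cv2.COLOR_RGB2HSV);m=cv2.inRange(hh,(12,90,60),(28,255,255));print(n,[x.tolist() for x in cv2.connectedComponentsWithStats(m)[2] if x[4]>3])
```

```text
[0.4191 0.0602 0.1895] [-0.1807  0.4823 -0.9972] [-38.3168  55.9034  98.0609  38.87   108.6044  15.9539] [-0.2613  0.9645 -0.0372]
scene [[0, 0, 640, 480, 302379], [466, 0, 5, 7, 24], [595, 0, 45, 121, 3152], [573, 33, 25, 7, 130], [371, 43, 19, 8, 69], [548, 171, 14, 12, 117], [578, 174, 62, 15, 673], [308, 232, 6, 4, 21], [318, 233, 10, 3, 19], [312, 241, 7, 5, 23], [325, 242, 4, 4, 12], [318, 287, 67, 35, 491], [342, 315, 3, 2, 4], [356, 316, 5, 3, 10]]
top [[0, 0, 640, 480, 306312], [222, 136, 69, 37, 769], [311, 215, 9, 8, 48], [295, 223, 8, 8, 46], [309, 226, 5, 7, 22]]
```

Wrist load dropped to ~1.0 N (empty scoop), and brass blobs show in the pan in both views. Roll back.

Run:
```python
from way import *
psi=105;u=np.array([np.cos(np.radians(psi)),np.sin(np.radians(psi)),0])
rows([toolpose(psi,th,np.r_[pan,.125+.075*min(1,(84-th)/80)]+.018*u,1) for th in range(84,-1,-6)])
```

```text
t 16.0833 p [0.4192 0.0601 0.1894] f [-1.2643 -0.1113 -2.1128] m [-0.8125 -0.0958  0.0049] open 0.1991241619542164
[ 0.    -0.002  0.   ] [-3.9  0.1  0. ]
[ 0.    -0.003  0.007] [-9.9  0.1  0.1]
[ 0.    -0.003  0.013] [-15.9   0.1   0.1]
[ 0.    -0.002  0.019] [-21.9   0.1   0.1]
[ 0.    -0.001  0.023] [-27.9   0.1   0.1]
[0.    0.001 0.027] [-33.9   0.1   0.1]
[0.    0.003 0.031] [-39.9   0.1   0.1]
[0.    0.005 0.033] [-45.9   0.1   0.1]
[0.    0.008 0.035] [-51.9   0.1   0.1]
[0.    0.01  0.036] [-57.9   0.1   0.1]
[0.    0.013 0.036] [-63.9   0.1   0.1]
[0.    0.016 0.034] [-69.9   0.1   0.1]
[0.    0.019 0.033] [-75.9   0.1   0.1]
[0.    0.021 0.03 ] [-81.9   0.1   0.1]
[0.    0.027 0.026] [-87.9   0.1   0.1]
```

Emit:
servo_tool:
  targets:
    - {"offset":[0,-0.002,0.0],"dr":[-4,0,0]}
    - {"offset":[0,-0.003,0.007],"dr":[-10,0,0]}
    - {"offset":[0,-0.003,0.013],"dr":[-16,0,0]}
    - {"offset":[0,-0.002,0.019],"dr":[-22,0,0]}
    - {"offset":[0,-0.001,0.023],"dr":[-28,0,0]}
    - {"offset":[0,0.001,0.027],"dr":[-34,0,0]}
    - {"offset":[0,0.003,0.031],"dr":[-40,0,0]}
    - {"offset":[0,0.005,0.033],"dr":[-46,0,0]}
    - {"offset":[0,0.008,0.035],"dr":[-52,0,0]}
    - {"offset":[0,0.01,0.036],"dr":[-58,0,0]}
    - {"offset":[0,0.013,0.036],"dr":[-64,0,0]}
    - {"offset":[0,0.016,0.034],"dr":[-70,0,0]}
    - {"offset":[0,0.019,0.033],"dr":[-76,0,0]}
    - {"offset":[0,0.021,0.03],"dr":[-82,0,0]}
    - {"offset":[0,0.027,0.026],"dr":[-88,0,0]}
    - {"offset":[0,0.027,0.026],"dr":[-88,0,0]}
    - {"offset":[0,0.027,0.026],"dr":[-88,0,0]}

```text
time_s: 17.5
position: [0.4107, 0.0856, 0.161]
tcp_rot: [[0.964, 0.265, -0.003], [0.265, -0.964, 0.002], [-0.002, -0.003, -1.0]]
force: [0.7, 0.7, -1.3]
opening: 0.205
grasp_force: 30.0
```

Run:
```python
from way import *
F=[]
for i in range(6): viewer.capture("top"); F.append(bot.read_state()["force"][2])
print("mean Fz",np.mean(F),F)
Rg=Ro.from_euler('z',-85.9,degrees=True).as_matrix()@np.diag([1,-1,-1])
rows([(np.array([.51,-.214,.155]),Rg)]);print(bot.read_state()["joint_positions"],bot.read_state()["tcp_rot"])
```

```text
mean Fz -1.686955158545022 [np.float64(-1.6400514045481516), np.float64(-1.2484912046549033), np.float64(-1.7371702843278582), np.float64(-1.8141143242029782), np.float64(-1.7165669960706882), np.float64(-1.9653367374655524)]
t 17.8 p [0.4131 0.0831 0.1609] f [ 1.105  -0.6261 -1.9653] m [0.0153 0.0465 0.0175] open 0.20235471410118017
[0.017 0.312 0.006] [ -0.    0.  100.9]
[ -3.9323  18.2456 112.4677   0.0468  49.313   71.0495] [[ 0.966   0.2586 -0.0004]
 [ 0.2586 -0.966   0.0006]
 [-0.0002 -0.0007 -1.    ]]
```

Emit:
servo_tool:
  targets:
    - {"offset":[0.002,0.004,0],"dr":[0,0,2]}
    - {"offset":[0.003,0.016,0.001],"dr":[0,0,6]}
    - {"offset":[0.004,0.034,0.001],"dr":[0,0,12]}
    - {"offset":[0.005,0.052,0.001],"dr":[0,0,18]}
    - {"offset":[0.006,0.07,0.001],"dr":[0,0,24]}
    - {"offset":[0.007,0.09,0.002],"dr":[0,0,30]}
    - {"offset":[0.008,0.11,0.002],"dr":[0,0,36]}
    - {"offset":[0.009,0.13,0.003],"dr":[0,0,42]}
    - {"offset":[0.01,0.148,0.003],"dr":[0,0,48]}
    - {"offset":[0.011,0.167,0.003],"dr":[0,0,54]}
    - {"offset":[0.012,0.186,0.003],"dr":[0,0,60]}
    - {"offset":[0.013,0.204,0.004],"dr":[0,0,66]}
    - {"offset":[0.014,0.222,0.004],"dr":[0,0,72]}
    - {"offset":[0.015,0.241,0.005],"dr":[0,0,78]}
    - {"offset":[0.016,0.26,0.005],"dr":[0,0,84]}
    - {"offset":[0.016,0.278,0.006],"dr":[0,0,90]}
    - {"offset":[0.017,0.296,0.006],"dr":[0,0,96]}
    - {"offset":[0.017,0.309,0.006],"dr":[0,0,100]}
    - {"offset":[0.017,0.312,0.006],"dr":[0,0,101]}
    - {"offset":[0.017,0.312,0.006],"dr":[0,0,101]}

```text
time_s: 19.47
position: [0.5103, -0.2142, 0.1546]
tcp_rot: [[0.07, -0.998, -0.0], [-0.998, -0.07, 0.001], [-0.001, 0.0, -1.0]]
force: [1.0, 0.8, -1.8]
opening: 0.207
grasp_force: 30.0
```

Run:
```python
from way import *
c=viewer.capture("scene");d=viewer.capture("top");np.savez("after.npz",c=c["color"],d=d["color"])
s=bot.read_state();print(s["position"],s["force"],s["tcp_rot"][:,2])
f=lambda im,x,y,w,h:cv2.resize(im[y:y+h,x:x+w,::-1],(400,300),interpolation=2)
A,B=c["color"],d["color"]
cv2.imwrite("pics/after.png",np.vstack([np.hstack([f(A,280,205,100,75),f(B,250,195,100,75)]),np.hstack([f(A,180,150,120,90),f(B,380,170,120,90)])]))
```

```text
[ 0.5096 -0.2122  0.1545] [ 0.5816 -0.5721 -1.6425] [-0.0013  0.0016 -1.    ]
```

View pics/after.png

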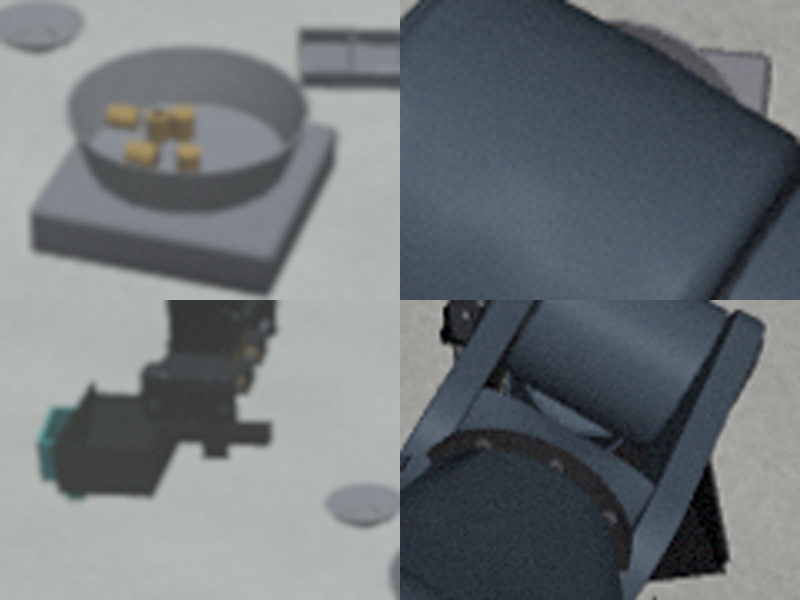

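The pan (crop top-left) shows standoffs at (122,116), (158,124), (182,122), (140,153), (188,155). A sixth may be hidden by the near wall, and no brass is visible in the scoop. I set the scoop down, then count from the top view before touching the bar key.

Emit:
servo_tool:
  targets:
    - {"offset":[0,0,0.02],"dr":[0,0,0]}
    - {"offset":[0,0,0.05],"dr":[0,0,0]}
    - {"offset":[0,0,0.08],"dr":[0,0,0]}
    - {"offset":[0,0,0.11],"dr":[0,0,0]}
    - {"offset":[0,0,0.135],"dr":[0,0,0]}
    - {"offset":[0,0,0.15],"dr":[0,0,0]}
    - {"offset":[0,0,0.155],"dr":[0,0,0]}
    - {"offset":[0,0,0.158],"dr":[0,0,0]}
    - {"offset":[0,0,0.16],"dr":[0,0,0]}
    - {"offset":[0,0,0.16],"dr":[0,0,0]}
    - {"offset":[0,0,0.16],"dr":[0,0,0]}

```text
time_s: 20.48
position: [0.5113, -0.2131, -0.0039]
tcp_rot: [[0.072, -0.997, 0.002], [-0.997, -0.072, -0.001], [0.001, -0.002, -1.0]]
force: [-0.1, 1.3, -1.2]
opening: 0.202
grasp_force: 30.0
```

Emit:
servo_tool:
  targets:
    - {"offset":[0,0,0.001],"dr":[0,0,0]}
    - {"offset":[0,0,0.002],"dr":[0,0,0]}
    - {"offset":[0,0,0.002],"dr":[0,0,0]}

```text
time_s: 20.73
position: [0.5111, -0.213, -0.0061]
tcp_rot: [[0.072, -0.997, 0.002], [-0.997, -0.072, -0.001], [0.001, -0.002, -1.0]]
force: [0.1, 1.3, 3.7]
opening: 0.201
grasp_force: 30.0
```

Emit:
servo_tool:
  targets:
    - {"offset":[0,0,0],"dr":[0,0,0]}
    - {"offset":[0,0,0],"dr":[0,0,0]}
    - {"offset":[0,0,0],"dr":[0,0,0]}
    - {"offset":[0,0,0],"dr":[0,0,0]}
    - {"offset":[0,0,0],"dr":[0,0,0]}
    - {"offset":[0,0,0],"dr":[0,0,0]}
    - {"offset":[0,0,0],"dr":[0,0,0]}
    - {"offset":[0,0,0],"dr":[0,0,0]}
  gripper: -1

```text
time_s: 21.4
position: [0.5104, -0.2127, -0.0071]
tcp_rot: [[0.072, -0.997, -0.0], [-0.997, -0.072, 0.0], [-0.0, 0.0, -1.0]]
force: [-0.6, -0.3, 0.0]
opening: 0.727
grasp_force: 0.0
```

Emit:
servo_tool:
  targets:
    - {"offset":[0,0,-0.01],"dr":[0,0,0]}
    - {"offset":[0,0,-0.03],"dr":[0,0,0]}
    - {"offset":[0,0,-0.06],"dr":[0,0,0]}
    - {"offset":[0,0,-0.1],"dr":[0,0,0]}
    - {"offset":[0,0,-0.14],"dr":[0,0,0]}
    - {"offset":[0,0,-0.15],"dr":[0,0,0]}
    - {"offset":[0,0,-0.15],"dr":[0,0,0]}

```text
time_s: 21.98
position: [0.513, -0.2143, 0.1474]
tcp_rot: [[0.072, -0.997, 0.008], [-0.997, -0.072, -0.005], [0.006, -0.008, -1.0]]
force: [-0.7, -0.2, 0.1]
opening: 0.996
grasp_force: 0.0
```

Run:
```python
from way import *
s=bot.read_state();print(s["force"],s["joint_positions"])
R70=Ro.from_euler('z',23.4,degrees=True).as_matrix()@np.diag([1,-1,-1])
rows([(np.array([.45,-.213,.145]),R70),(np.array([.475,.2995,.12]),R70)])
```

```text
[-0.7396 -0.1539  0.1062] [-34.1871  28.5212  95.4896   0.0014  55.4418 141.6785]
t 21.9833 p [ 0.513  -0.2143  0.1474] f [-0.7396 -0.1539  0.1062] m [0.1131 0.0093 0.0504] open 0.996493195974038
[-0.006  0.063  0.002] [   0.    -0.6 -109.3]
[-0.515  0.001  0.024] [   0.    -0.6 -109.3]
```

Emit:
servo_tool:
  targets:
    - {"offset":[-0.03,0.001,0.002],"dr":[0,0,-6.5]}
    - {"offset":[-0.06,0.001,0.004],"dr":[0,0,-13]}
    - {"offset":[-0.09,0.001,0.006],"dr":[0,0,-20]}
    - {"offset":[-0.12,0.001,0.008],"dr":[0,0,-27]}
    - {"offset":[-0.15,0.001,0.01],"dr":[0,0,-34]}
    - {"offset":[-0.18,0.001,0.012],"dr":[0,0,-41]}
    - {"offset":[-0.215,0.001,0.014],"dr":[0,0,-48]}
    - {"offset":[-0.25,0.001,0.016],"dr":[0,0,-55]}
    - {"offset":[-0.285,0.001,0.018],"dr":[0,0,-62]}
    - {"offset":[-0.32,0.001,0.02],"dr":[0,0,-69]}
    - {"offset":[-0.355,0.001,0.022],"dr":[0,0,-76]}
    - {"offset":[-0.39,0.001,0.024],"dr":[0,0,-83]}
    - {"offset":[-0.425,0.001,0.024],"dr":[0,0,-90]}
    - {"offset":[-0.46,0.001,0.024],"dr":[0,0,-97]}
    - {"offset":[-0.495,0.001,0.024],"dr":[0,0,-104]}
    - {"offset":[-0.515,0.001,0.024],"dr":[0,0,-109]}
    - {"offset":[-0.515,0.001,0.024],"dr":[0,0,-109]}
    - {"offset":[-0.515,0.001,0.024],"dr":[0,0,-109]}
  gripper: 1

```text
time_s: 23.48
position: [0.4708, 0.3011, 0.1173]
tcp_rot: [[0.919, 0.394, -0.003], [0.394, -0.919, -0.002], [-0.004, 0.0, -1.0]]
force: [0.6, -0.6, 0.6]
opening: 0.006
grasp_force: 0.0
```

```bash
cat > cnt.py <<'E'
from way import *
for n,(x,y,w,hh,z) in {"top":(255,190,95,95,.065),"scene":(280,205,95,60,.065)}.items():
    c=viewer.capture(n)["color"];cv2.imwrite(f"pics/c_{n}.png",c[:,:,::-1])
    h=cv2.cvtColor(c,cv2.COLOR_RGB2HSV);m=cv2.inRange(h,(10,75,50),(32,255,255))
    for k,(X,Y,W,H,A) in enumerate(cv2.connectedComponentsWithStats(m)[2][1:]):
        if A>5 and (150<X<500 and 150<Y<300): 
            g=onz((X+W/2,Y+H/2),z,n);print(n,X,Y,W,H,A,g,"r from pan %.3f"%np.hypot(*(g-pan)))
m=cv2.inRange(cv2.cvtColor(cv2.imread("pics/c_top.png"),cv2.COLOR_BGR2HSV),(10,75,50),(32,255,255))
for r in m[195:280,260:345]: 
    if r.any(): print("".join("#" if v else "." for v in r))
E
python3 cnt.py; python3 -c "
from h import *
off((.475,.2995,.024))"
```

```text
top 311 215 11 9 69 [ 0.5642 -0.0176] r from pan 0.059
top 295 223 8 8 48 [0.5482 0.0241] r from pan 0.029
top 309 226 10 9 67 [ 0.5381 -0.0104] r from pan 0.037
top 301 241 15 11 90 [0.5008 0.0041] r from pan 0.025
top 320 246 9 7 63 [ 0.4919 -0.0325] r from pan 0.060
top 180 255 3 6 9 [0.4883 0.2977] r from pan 0.278
scene 416 181 6 2 10 [0.1065 0.2721] r from pan 0.483
scene 307 232 7 4 25 [ 0.5031 -0.0293] r from pan 0.053
scene 312 232 16 14 75 [0.5251 0.0025] r from pan 0.019
scene 325 241 4 6 18 [0.5476 0.0265] r from pan 0.029
scene 317 287 69 36 1018 [0.8059 0.1288] r from pan 0.307
.....................................................###.#...........................
.....................................................########........................
....................................................##########.......................
....................................................##########.......................
....................................................#########........................
...................................................##########..........
[... 1744 characters left out ...]
................................##############.....#########................
.........................................########..###......#########................
..........................................#######...........#########................
..........................................######............#########................
............................................##..............#########................
............................................................#########................
t 23.5833 q [20.9936 31.417  95.9621 -0.0337 52.8044 87.9765] p [0.4714 0.2996 0.1178] f [-0.1103 -0.1344 -0.1321] open 0.005479046430557434 0.0
(0.475, 0.2995, 0.024) -> [0.0036 0.0015 0.0938]
```

All six are in the pan: top-view blobs at (316,219), (299,227), (314,230), a touching pair at (308,246), and (324,249), all within 60 mm of the axis. Press the bar key and retreat.

Emit:
servo_tool:
  targets:
    - {"offset":[0.003,0.001,0.03],"dr":[0,0,0]}
    - {"offset":[0.003,0.001,0.06],"dr":[0,0,0]}
    - {"offset":[0.003,0.001,0.08],"dr":[0,0,0]}
    - {"offset":[0.003,0.001,0.087],"dr":[0,0,0]}
    - {"offset":[0.003,0.001,0.091],"dr":[0,0,0]}
    - {"offset":[0.003,0.001,0.094],"dr":[0,0,0]}
    - {"offset":[0.003,0.001,0.094],"dr":[0,0,0]}
    - {"offset":[0.003,0.001,0.094],"dr":[0,0,0]}

```text
time_s: 24.25
position: [0.4762, 0.3009, 0.0262]
tcp_rot: [[0.92, 0.392, 0.001], [0.392, -0.92, 0.0], [0.001, 0.0, -1.0]]
force: [-0.1, -2.5, 3.9]
opening: 0.004
grasp_force: 1.8
```

Emit:
servo_tool:
  targets:
    - {"offset":[0,0,0.0015],"dr":[0,0,0]}
    - {"offset":[0,0,0.003],"dr":[0,0,0]}
    - {"offset":[0,0,0.003],"dr":[0,0,0]}
    - {"offset":[0,0,0.003],"dr":[0,0,0]}

```text
time_s: 24.58
position: [0.4766, 0.3013, 0.024]
tcp_rot: [[0.919, 0.393, 0.003], [0.393, -0.919, 0.0], [0.003, 0.001, -1.0]]
force: [-2.1, -2.5, 11.9]
opening: 0.004
grasp_force: 6.1
```

```bash
python3 -c "
from h import *
for i in range(4): viewer.capture('scene'); s=bot.read_state(); print(s['force'],s['position'])"
```

```text
[-1.342  -3.277  12.1337] [0.4766 0.3013 0.024 ]
[-2.2716 -3.6209 11.803 ] [0.4766 0.3013 0.024 ]
[-3.7832 -3.6735 11.9881] [0.4766 0.3013 0.024 ]
[-2.5015 -3.8514 12.5921] [0.4766 0.3013 0.024 ]
```

Bottomed out at 12 N. Lift off and let things settle.

Emit:
servo_tool:
  targets:
    - {"offset":[0,0,-0.02],"dr":[0,0,0]}
    - {"offset":[0,0,-0.06],"dr":[0,0,0]}
    - {"offset":[0,0,-0.1],"dr":[0,0,0]}
    - {"offset":[0,0,-0.12],"dr":[0,0,0]}
    - {"offset":[0,0,-0.12],"dr":[0,0,0]}
    - {"offset":[0,0,-0.12],"dr":[0,0,0]}
    - {"offset":[0,0,-0.12],"dr":[0,0,0]}
    - {"offset":[0,0,-0.12],"dr":[0,0,0]}

```text
time_s: 25.45
position: [0.4745, 0.3009, 0.1404]
tcp_rot: [[0.92, 0.393, -0.003], [0.393, -0.92, -0.001], [-0.003, -0.0, -1.0]]
force: [-0.3, -0.6, -1.0]
opening: 0.003
grasp_force: 0.0
```

```bash
python3 -c "
from h import *
from rig import ticket
print(bot.read_state()['force'],bot.read_state()['position'])
print(ticket.hand_in())"
```

```text
[-0.3492 -0.6021 -0.9527] [0.4745 0.3009 0.1404]
the job is handed in; nothing more can be done
None
```

The job is handed in at about 25 s: round and square keys pressed, six standoffs counted in the pan from the top view, scoop set back down on the bench, bar key pressed and released; the hand-in returned no verdict.

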